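# Scrub the stuck barrel's bore

## Task

Take the long brush out of its red pot and put it into the mouth of the leaning engine barrel. Press the bristles lightly on the rusty lower side of the bore and, pressing all the while, scrub it with three full strokes: each time from near the mouth down until the brush's end touches the stuck piston (feel for it, its depth is unknown), then up until about half of the bristle head shows above the rim, with a moment's pause at either end. Be gentle, then set the brush back in its pot, handle up, without dropping it, and leave everything else on the bench where it is.

Things in the scene. Friction and masses are not known exactly. Their poses are not given: they have to be found in the camera images.
- barrel: finned aluminium engine barrel, fixed, its open bore leaning 0.4 rad from vertical roughly towards the robot. Origin: centre of the bore's mouth (rim), 160 mm above the bench. z: along the bore, out of the mouth. -x: to the lower side of the bore, the one with rusty streaks. Bore 72 mm in diameter, 130 mm long; outside with fins 112 mm
- cradle: blue steel cradle bolted to the bench that carries the barrel; origin under it on the bench, 30 mm beyond the mouth's centre; base 150 x 130 mm, nothing rises above the rim. A steel piston is stuck in the barrel's bore and closes it: its flat crown is 82 to 108 mm below the rim along the bore, different every time and not reported. It does not yield to gentle pushing
- pot: red steel brush pot fixed to the bench, open at the top; origin at the centre of its underside, on the bench. Outside 74 mm in diameter, on a 100 mm foot plate; inside 66 mm in diameter; inner floor 6 mm above the origin, rim 85 mm above it
- brush: loose long brush, 200 mm, about 0.28 kg, standing head down in the pot. This is the handle's frame: z along the brush towards the handle's end, origin on the axis at the bristle end (while the neck is straight). Round yellow handle 26 mm in diameter from z 136 to 200 mm; steel shank 8 mm thick from 60 to 117 mm; stiff black bristle head 40 mm in diameter from 0 to 60 mm, flat at its end
- brush_head: bristle head of the brush, origin at the centre of its flat end, z towards the handle. It hangs on a springy neck: the shank bends sideways in any direction about a point 125 mm from the bristle end (about 0.5 N per mm at the middle of the bristles, up to 0.35 rad), and the head gives lengthwise by 1.5 N per mm, up to 20 mm; both spring back
- brush_tip (a point): centre of the brush's flat bristle end
- brush_mid (a point): on the axis of the bristle head, halfway along it, 30 mm from its end
- brush_grip (a point): on the handle's axis, 168 mm from the bristle end: a good place for the TCP when gripping the handle along its length from its end
- wrench: loose open-ended wrench, 180 mm long, lying flat between pot and barrel; to be left where it is
- jar: loose amber jar, 52 mm across, 70 mm tall, origin at its foot; to be left where it is
- hammer: loose hammer lying behind, 260 mm long; to be left where it is
- spray: loose blue and yellow spray can, 62 mm across, 170 mm tall, origin at its foot; to be left where it is
- oil_bottle: loose grey oil bottle, 72 mm across, 190 mm tall, origin at its foot; to be left where it is
- oil_filter: loose white oil filter canister, 76 mm across, 85 mm tall, origin at its foot; to be left where it is
Not all that is in view belongs to the job. What is shaped like the pot but turquoise is not meant. There is more than one size of the brush; the one meant has the size given above.

How it is judged:
On the way, in this order (a step that is already met when the one before it is completed fails the run):
1. first stroke, going down: the bristles press on the lower side of the bore (over 1 N) with the brush end 50 to 75 mm below the rim (x of brush_mid in the frame of barrel below -0.006 m and contact force between brush_head and barrel above 1 N and z of brush_tip in the frame of barrel between -0.075 and -0.05 m), for 0.05 s.
2. first stroke, down: the brush end touches the piston (over 1 N), the head on the lower side of the bore (x of brush_mid in the frame of barrel below -0.006 m and contact force between brush_head and piston_c0 above 1 N), for 0.1 s.
3. first stroke, up: the brush end is 12 to 45 mm below the rim, the bristles pressing on the lower side (over 1 N) (x of brush_mid in the frame of barrel below -0.006 m and contact force between brush_head and barrel above 1 N and z of brush_tip in the frame of barrel between -0.045 and -0.012 m), for 0.1 s.
4. second stroke, going down: the bristles press on the lower side of the bore (over 1 N) with the brush end 50 to 75 mm below the rim (all of step 1), for 0.05 s.
5. second stroke, down: the brush end touches the piston (over 1 N), the head on the lower side of the bore (all of step 2), for 0.1 s.
6. second stroke, up: the brush end is 12 to 45 mm below the rim, the bristles pressing on the lower side (over 1 N) (all of step 3), for 0.1 s.
7. third stroke, going down: the bristles press on the lower side of the bore (over 1 N) with the brush end 50 to 75 mm below the rim (all of step 4), for 0.05 s.
8. third stroke, down: the brush end touches the piston (over 1 N), the head on the lower side of the bore (all of step 5), for 0.1 s.
9. third stroke, up: the brush end is 12 to 45 mm below the rim, the bristles pressing on the lower side (over 1 N) (all of step 6), for 0.1 s.
At the end, for the whole second after the job is handed in: The brush stands or leans at rest in its pot, bristle end within 14 mm of the pot's floor and 30 mm of its axis, handle up within 0.4 rad of vertical (z of brush_tip in the frame of pot below 0.02 m and horizontal distance between brush_tip and pot below 0.03 m and angle between brush's own z axis and vertical below 0.4 rad and height (world z) of brush below 0.05 m and linear speed of brush below 0.05 m/s); the robot touches nothing.
It fails at once if another loose thing on the bench (wrench, jar, hammer, spray can, oil bottle, oil filter) is moved by more than 30 mm (distance of any of wrench, jar, hammer, spray, oil_bottle, oil_filter from where it was at the start of the episode above 0.03 m).
It fails at once if the brush is forced against the barrel or the piston (over 40 N) (contact force between brush and barrel above 40 N or contact force between brush and piston_c0 above 40 N).
It fails at once if the brush is dropped or rammed into the pot (over 40 N) (contact force between brush and pot above 40 N).
It also fails if it takes over 72 s, if anything falls off the work surface, if the arm or the gripper's body presses on something with over 40 N, if the wrist force passes 120 N, or if a joint passes its speed limit or range.

## Robot

A 6-joint arm with a two-finger parallel gripper is mounted at the origin on the work surface. World frame = base frame: x ahead of the robot, y to its left, z up, the work surface at z = 0. Lengths are in m, angles in rad, forces in N, time in s.
With the tool pointing down it reaches from about 0.225 to 0.875 m from the base axis. Payload 3.4 kg.
Tool frame: the origin (TCP) lies between the finger pads, 19 mm behind the fingertips; this is the grasp point; z points along the fingers, x is the direction in which the jaws open and shut, and the axes are right-handed (so a half turn about z gives the same grasp; the last joint's range is limited). The gripper opens to 85 mm and grips with 20 to 120 N. Pads are 22 mm wide; open, the fingers measure 114 mm over their backs; the gripper's body (76 mm by 85 mm) begins 54 mm behind the grasp point. The pads swing forward as they close: fully open they stand 13 mm farther back than shut.
Start: joints at [-1.463, 0.276, 1.505, -0, 1.361, -0.121], TCP at [0.13, -0.56, 0.25] pointing down, gripper open.
Joint ranges: [-2.89, 2.89], [-0.75, 2.08], [0.22, 2.7], [-1.18, 4.32], [0.11, 2.71], [-2.7, 2.7]. Speed limits (rad/s): [2.57, 2.57, 3.14, 3.14, 3.14, 3.14].

## Interface

Orientations are given as a unit quaternion [w, x, y, z].
In Python, from rig import get_state, get_image, sign_off, masks_of gives the robot as it stands.
- The arm moves only by the tool play_rows, never from a script. Its argument "series" is a list of rows, each an object of numbers: "fingers": the closure, from -1 (fully open) to 1 (shut); "dx", "dy", "dz": the shift along the world's x, y, z in mm; "turn": the turn about the world's z in rad. A call has 1 to 20 rows; each row shifts and turns the pose as measured when the row begins; what a row does not reach is not made up. A row lasts 1/12 s, in which the tool goes at most 41.7 mm and 7.16 degrees, less where a joint would pass 70% of its speed; a pose out of reach is approached as far as the arm can. A call with a gripper value outside its range is refused whole. The fingers move at their own pace and stop on an object; "squeeze" is the grip in N (left out, the last holds). Time passes only in rows, so rows that do not move let the fingers close. It gives the time, the measured TCP pose, the force and the opening at its end, in the units of the state.
- get_state(): the state, without advancing time (a new reading comes with each control period).
- get_image(name): name is "side" or "top"; returns a dict with "pixels" (420x560x3 uint8, red, green, blue), "vfov" (degrees; the focal length in pixels is half the picture's height over the tangent of half this angle, whatever the lens; pixels are square), "cx", "cy" (the principal point, pixels), "dist" ([k1, k2, p1, p2, k3] as OpenCV has them; the pictures are not rectified), "rvec" (rotation vector, rad) and "tvec" (3), from world to camera coordinates, as OpenCV has them. Camera axes: x right, y down, z forward; pixel columns grow to the right and rows downward; lengths in m; the calibration is good to about 2 mm. A picture is of the moment at which its call begins. There is no depth.
- sign_off(): hands the job in, once; it reports no verdict.
Trained networks look in a picture, given as the dict that the camera call returned (one of the last four; its "shot" number tells which), for a name from the list of things; names that differ only in an ending like _2 or _b are one class to them, and where a whole thing is asked for, a point or a joint stands for the part that bears it (a point fixed in the world has none). Each returns a list of dicts, best first, with "p" (0 to 1); they miss things now and then, are a little off and sometimes report something else, mostly with a low value. They report only what shows in the picture. A call takes as long as a camera call. They do not tell look-alikes from the thing itself.
- masks_of(picture, label): "region" (420x560 bool, what is visible of it) and "xy" ([column, row] in pixels, amid what is visible of it).
The state is a dict: "clock": time; "qpos": joint angles; "qd": joint speeds; "effort": joint torques, N m; "position": TCP position; "ee_rot": TCP orientation; "contact_force": force on the tool from outside, world axes, zero at the start; "moment": the same for the moment, N m; "width": finger opening in m.
Only numpy, scipy, OpenCV 4.12 (cv2) and the standard library are available. Lean on these libraries where they do the work, as an engineer would, in place of code of your own. Each camera call takes 0.05 s, during which the arm holds its last target. There are 200 camera calls.

## Working session

There is one attempt and no reset: what is moved stays moved. The work goes in short steps, Python scripts to look and compute and a tool call to move; the robot and the scene stay as the last step left them, time stands still between calls to the robot, and variables do not carry over. Pictures are saved under pics/ and viewed, about 8 in all and at most 12, crops included, and the job is handed in when it is done.

Besides the shell and the picture viewer there is one more tool, called after "Emit:" by a JSON object that holds its "api" and its "payload", one argument or row to a line. play_rows: Moves the arm, as the interface text tells. Its arguments: {"type":"object","properties":{"series":{"type":"array"},"squeeze":{"type":"number"}},"required":["series"]}

```bash
mkdir -p pics; ls; cat > h.py <<'E'
import numpy as np,cv2
from rig import get_state,get_image,sign_off,masks_of
def K(im):
    f=im["pixels"].shape[0]/2/np.tan(np.radians(im["vfov"])/2)
    return np.array([[f,0,im["cx"]],[0,f,im["cy"]],[0,0,1.]])
def ray(im,uv):
    u=cv2.undistortPoints(np.array([[uv]],float),K(im),np.array(im["dist"],float))[0,0]
    R=cv2.Rodrigues(np.array(im["rvec"],float))[0];t=np.array(im["tvec"],float).ravel()
    d=R.T@np.array([u[0],u[1],1]);return -R.T@t,d/np.linalg.norm(d)
def atz(im,uv,z):
    c,d=ray(im,uv);return c+d*(z-c[2])/d[2]
def tri(a,ua,b,ub):
    c1,d1=ray(a,ua);c2,d2=ray(b,ub)
    s=np.linalg.lstsq(np.c_[d1,-d2],c2-c1,rcond=None)[0]
    p,q=c1+s[0]*d1,c2+s[1]*d2;return (p+q)/2,np.linalg.norm(p-q)
def proj(im,P):
    return cv2.projectPoints(np.atleast_2d(np.array(P,float)),np.array(im["rvec"],float),np.array(im["tvec"],float),K(im),np.array(im["dist"],float))[0][:,0]
def save(im,n,crop=None,s=1):
    p=im["pixels"]
    if crop: p=p[crop[1]:crop[3],crop[0]:crop[2]]
    cv2.imwrite("pics/"+n,cv2.resize(p[:,:,::-1],None,fx=s,fy=s,interpolation=cv2.INTER_CUBIC))
E
python3 - <<'E'
from h import *
import pickle
S=get_image("side");T=get_image("top");pickle.dump((S,T),open("a.pkl","wb"))
save(S,"s0.png",None,1.4);save(T,"t0.png",None,1.4)
for n,im in(("S",S),("T",T)):
    print(n,ray(im,(280,210)),K(im)[0,0])
    for l in("barrel","pot","brush","brush_head","wrench","jar","cradle"):
        print(n,l,[(round(m["p"],2),[round(float(v)) for v in m["xy"]],int(m["region"].sum())) for m in masks_of(im,l)])
print(get_state())
E
```

```text
pics
S (array([0.08913651, 0.47305424, 0.8511099 ]), array([ 0.50952461, -0.49344803, -0.70490688])) 409.62536342051436
S barrel [(0.81, [197, 257], 2275)]
S pot [(0.86, [296, 216], 967), (0.78, [346, 197], 1145)]
S brush [(0.88, [311, 241], 320), (0.55, [300, 201], 69)]
S brush_head [(0.57, [306, 248], 181)]
S wrench [(0.87, [314, 290], 543)]
S jar [(0.81, [262, 233], 510), (0.56, [294, 206], 59)]
S cradle [(0.67, [195, 275], 4048)]
T (array([ 0.5174365 , -0.02220835,  1.32929099]), array([ 0.07627138,  0.00740725, -0.99705958])) 420.3443869892285
T barrel [(0.59, [201, 205], 1462)]
T pot [(0.9, [316, 208], 571), (0.9, [368, 221], 848), (0.73, [210, 202], 2420)]
T brush [(0.65, [295, 240], 50), (0.48, [318, 201], 210)]
T brush_head [(0.58, [314, 202], 111), (0.49, [207, 198], 2350)]
T wrench [(0.63, [290, 156], 820), (0.55, [274, 265], 381)]
T jar [(0.72, [275, 203], 243), (0.57, [274, 265], 342), (0.16, [317, 208], 535)]
T cradle [(0.87, [207, 197], 2336), (0.31, [275, 205], 208)]
{'clock': 0.8, 'qpos': array([-1.46300973e+00,  2.75808735e-01,  1.50488196e+00,  2.29711366e-05,
        1.36070361e+00, -1.20979868e-01]), 'qd': array([-0.00057457, -0.00089006,  0.00148474, -0.00073275, -0.00071891,
       -0.00106602]), 'effort': array([-5.19620862e-04, -4.16592407e+01, -2.46092337e+01,  1.98809535e-04,
        1.58454477e-04,  4.12162933e-06]), 'position': array([ 0.1304132 , -0.56004566,  0.25008731]), 'ee_rot': array([ 6.26949235e-05,  7.83189513e-01, -6.21783062e-01,  7.76556380e-05]), 'contact_force': array([ 0.6950271 ,  0.09900322, -0.56450563]), 'moment': array([ 0.01696769,  0.00941738, -0.00409526]), 'width': 0.08559107854375472}
```

View pics/s0.png

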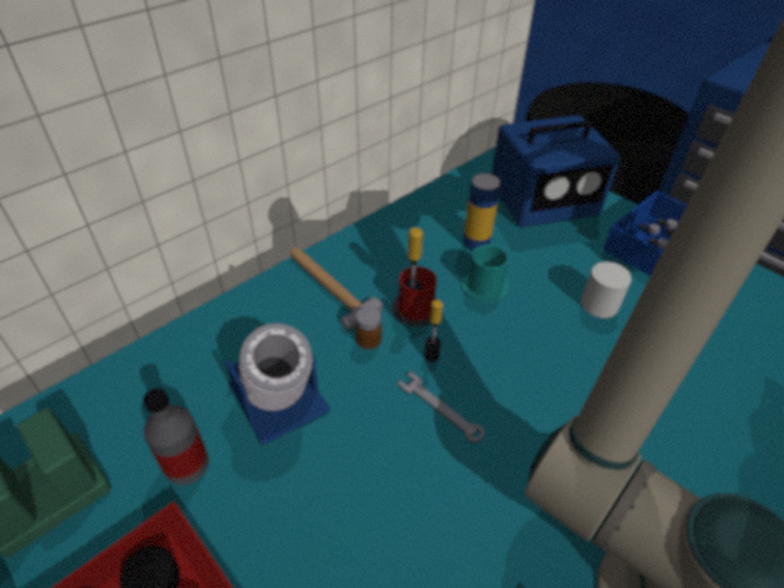

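View pics/t0.png

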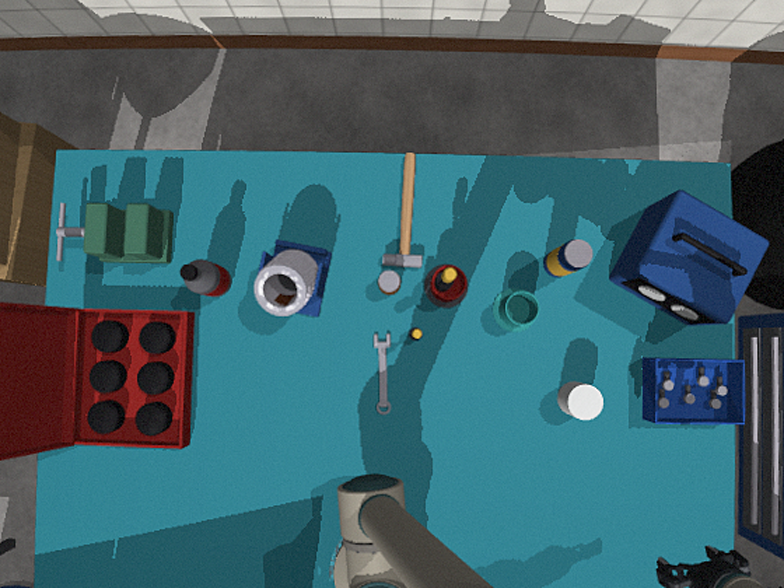

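Candidates in side view: red pot (296,212) holding a tall brush (handle 297,174); a short brush standing free at (311,241), and a turquoise pot (346,195). The tall brush in the red pot fits the description. I'll confirm it in enlarged crops.

```bash
python3 - <<'E'
from h import *
import pickle
S,T=pickle.load(open("a.pkl","rb"))
a=cv2.resize(S["pixels"][155:315,155:355],None,fx=4,fy=4,interpolation=cv2.INTER_CUBIC)
b=cv2.resize(T["pixels"][165:255,170:350],None,fx=4.4,fy=4.4,interpolation=cv2.INTER_CUBIC)
for im,n in((a,"sc.png"),(b,"tc.png")):
    im=np.clip((im/255.)**.6*255,0,255).astype(np.uint8)
    cv2.imwrite("pics/"+n,im[:600,:800,::-1])
E
```

```text
(no output)
```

View pics/sc.png

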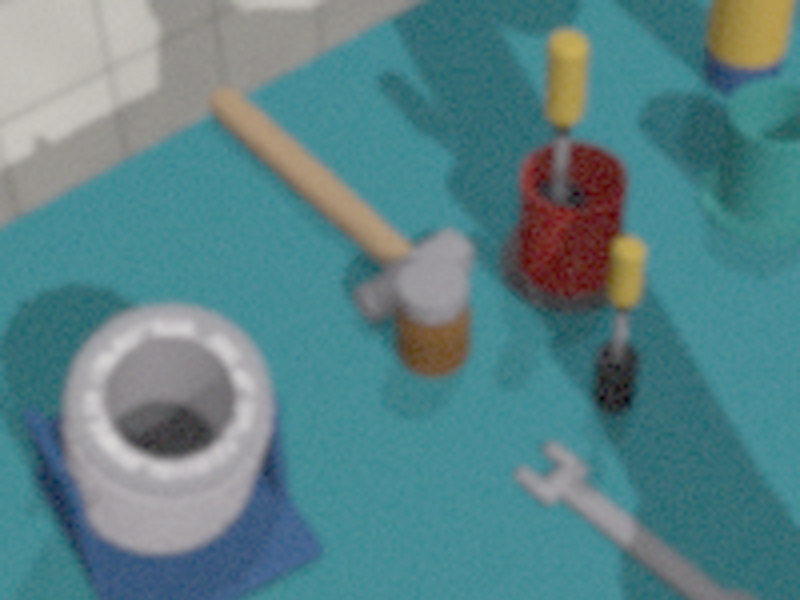

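View pics/tc.png

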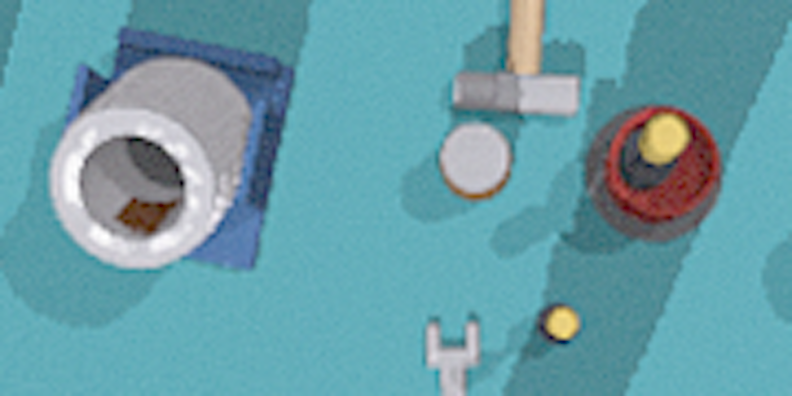

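```bash
python3 - <<'E'
from h import *
import pickle
np.set_printoptions(precision=4,suppress=True)
S,T=pickle.load(open("a.pkl","rb"))
t=lambda u,v:(170+u/4.4-.5,165+v/4.4-.5)
s=lambda u,v:(155+u/4-.5,155+v/4-.5)
print("mouth",tri(T,t(132,182),S,s(170,396)),atz(T,t(132,182),.16),atz(S,s(170,396),.16))
c=[atz(T,t(*q),.008) for q in((122,32),(293,68),(252,268))];print("cradle",c,np.linalg.norm(c[0]-c[1]),np.linalg.norm(c[2]-c[1]),atz(S,s(320,550),.008))
d=(c[2]-c[1]);print("az edge",np.degrees(np.arctan2(d[1],d[0])))
d=(c[0]-c[1]);print("az edge2",np.degrees(np.arctan2(d[1],d[0])))
print("pot rim T",atz(T,t(665,166),.085),"foot",atz(T,t(654,176),.003),"rim S",atz(S,s(573,188),.085))
print("handle end",tri(T,t(667,132),S,s(568,42)))
print("handle low S",[atz(S,s(566,122),z) for z in(.13,.14,.15)])
for im in(S,T):
    for l in("brush_grip","brush_mid","brush_tip"):
        print(l,[(round(m["p"],2),np.round(m["xy"],1)) for m in masks_of(im,l)])
    break
E
```

```text
mouth (array([0.6136, 0.2127, 0.1576]), np.float64(0.00016590185958798335)) [0.6134 0.2122 0.16  ] [0.6117 0.2135 0.16  ]
cradle [array([0.7347, 0.2541, 0.008 ]), array([0.711 , 0.1291, 0.008 ]), array([0.5661, 0.1541, 0.008 ])] 0.12721852361956823 0.14706498029240375 [0.5662 0.1583 0.008 ]
az edge 170.21491698871333
az edge2 79.24930504035886
pot rim T [ 0.6385 -0.1332  0.085 ] foot [ 0.6391 -0.1327  0.003 ] rim S [ 0.6345 -0.1212  0.085 ]
handle end (array([ 0.6485, -0.1235,  0.2011]), np.float64(0.0008252622998233876))
handle low S [array([ 0.6507, -0.1278,  0.13  ]), array([ 0.6429, -0.1194,  0.14  ]), array([ 0.6351, -0.1111,  0.15  ])]
brush_grip [(0.73, array([311.3, 246.7])), (0.68, array([295.8, 177.6])), (0.36, array([194.4, 255.4]))]
brush_mid [(0.7, array([307.9, 250.8])), (0.38, array([293.9, 203.1]))]
brush_tip [(0.73, array([307.2, 251. ])), (0.51, array([299.1, 202.3]))]
```

```bash
python3 - <<'E'
from h import *
import pickle
np.set_printoptions(precision=1,suppress=True)
S,T=pickle.load(open("a.pkl","rb"))
t=lambda p:((p+.5)-[170,165])*4.4
s=lambda p:((p+.5)-[155,155])*4
z=np.array([.206,.142,.123,.066]);ln=np.c_[np.full(4,.6485),np.full(4,-.1235),z]
print("T",t(proj(T,ln)));print("S",s(proj(S,ln)))
a=np.linspace(0,2*np.pi,8,endpoint=False)
for c in((.638,-.1325),):
  r=np.c_[c[0]+.037*np.cos(a),c[1]+.037*np.sin(a),0*a+.085]
  print("rim S",s(proj(S,r)).min(0),s(proj(S,r)).max(0),"T",t(proj(T,r)).min(0),t(proj(T,r)).max(0))
# barrel overlay
vis=[]
az=np.radians(170);L=np.array([np.cos(az),np.sin(az),0]);
bz=np.sin(.4)*L+np.array([0,0,np.cos(.4)]);bx=-np.cos(.4)*L+np.array([0,0,np.sin(.4)]);by=np.cross(bz,bx)
m=np.array([.613,.2125,.16]);a=np.linspace(0,2*np.pi,60)
outs=[]
for im,(x0,y0,x1,y1) in((T,(170,165,250,245)),(S,(155,215,235,295))):
    p=cv2.resize(im["pixels"][y0:y1,x0:x1],None,fx=5,fy=5,interpolation=cv2.INTER_CUBIC)
    def dr(P,col): cv2.polylines(p,[np.round((proj(im,P)+.5-[x0,y0])*5).astype(int)],False,col,1)
    for r,d,col in((.036,0,(255,0,0)),(.056,0,(255,255,0)),(.056,-.13,(0,255,0))):
        dr(m+r*np.outer(np.cos(a),bx)+r*np.outer(np.sin(a),by)+d*bz,col)
    cb=m-.03*L;cb[2]=.006
    b=lambda u,v:cb+u*L+v*by
    dr(np.array([b(.075,.065),b(.075,-.065),b(-.075,-.065),b(-.075,.065),b(.075,.065)]),(255,0,255))
    dr(np.array([m-.036*bx,m-.036*bx-.1*bz]),(0,255,255))
    outs.append(p)
cv2.imwrite("pics/ov.png",np.hstack(outs)[:,:,::-1])
E
```

```text
T [[667.3 130.6]
 [658.2 141.9]
 [655.7 145. ]
 [648.6 153.8]]
S [[569.1  35.9]
 [564.6 112.8]
 [563.3 134.4]
 [559.7 196. ]]
rim S [526.8 141.4] [635.4 215.8] T [609.2 112.4] [718.6 221.4]
```

View pics/ov.png

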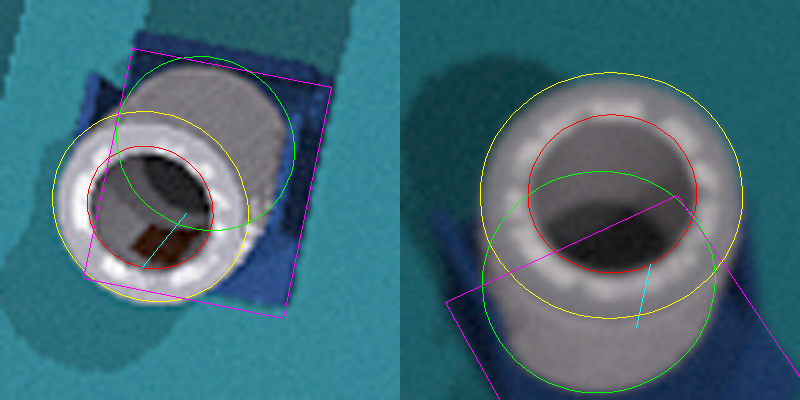

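The tall brush in the red pot is confirmed: it stands upright, with its handle end at about (0.6485, -0.1235, 0.20). The bore circle fits in both views, with mouth at (0.613, 0.2125, 0.16) and lean azimuth about 170°.

Emit:
{"api": "play_rows", "payload": {
  "series": [
    {"fingers": -1, "dx": 26, "dy": 21.8, "dz": 1, "turn": 0.0584},
    {"fingers": -1, "dx": 26, "dy": 21.8, "dz": 1, "turn": 0.0584},
    {"fingers": -1, "dx": 26, "dy": 21.8, "dz": 1, "turn": 0.0584},
    {"fingers": -1, "dx": 26, "dy": 21.8, "dz": 1, "turn": 0.0584},
    {"fingers": -1, "dx": 26, "dy": 21.8, "dz": 1, "turn": 0.0584},
    {"fingers": -1, "dx": 26, "dy": 21.8, "dz": 1, "turn": 0.0584},
    {"fingers": -1, "dx": 26, "dy": 21.8, "dz": 1, "turn": 0.0584},
    {"fingers": -1, "dx": 26, "dy": 21.8, "dz": 1, "turn": 0.0584},
    {"fingers": -1, "dx": 26, "dy": 21.8, "dz": 1, "turn": 0.0584},
    {"fingers": -1, "dx": 26, "dy": 21.8, "dz": 1, "turn": 0.0584},
    {"fingers": -1, "dx": 26, "dy": 21.8, "dz": 1, "turn": 0.0584},
    {"fingers": -1, "dx": 26, "dy": 21.8, "dz": 1, "turn": 0.0584},
    {"fingers": -1, "dx": 26, "dy": 21.8, "dz": 1, "turn": 0.0584},
    {"fingers": -1, "dx": 26, "dy": 21.8, "dz": 1, "turn": 0.0584},
    {"fingers": -1, "dx": 26, "dy": 21.8, "dz": 1, "turn": 0.0584},
    {"fingers": -1, "dx": 26, "dy": 21.8, "dz": 1, "turn": 0.0584},
    {"fingers": -1, "dx": 26, "dy": 21.8, "dz": 1, "turn": 0.0584},
    {"fingers": -1, "dx": 26, "dy": 21.8, "dz": 1, "turn": 0.0584},
    {"fingers": -1, "dx": 26, "dy": 21.8, "dz": 1, "turn": 0.0584},
    {"fingers": -1}
  ],
  "squeeze": 60
}}

```text
invalid input at $.series[19]: expected keys fingers, dx, dy, dz, turn
```

Emit:
{"api": "play_rows", "payload": {
  "series": [
    {"fingers": -1, "dx": 26, "dy": 21.8, "dz": 1, "turn": 0.0584},
    {"fingers": -1, "dx": 26, "dy": 21.8, "dz": 1, "turn": 0.0584},
    {"fingers": -1, "dx": 26, "dy": 21.8, "dz": 1, "turn": 0.0584},
    {"fingers": -1, "dx": 26, "dy": 21.8, "dz": 1, "turn": 0.0584},
    {"fingers": -1, "dx": 26, "dy": 21.8, "dz": 1, "turn": 0.0584},
    {"fingers": -1, "dx": 26, "dy": 21.8, "dz": 1, "turn": 0.0584},
    {"fingers": -1, "dx": 26, "dy": 21.8, "dz": 1, "turn": 0.0584},
    {"fingers": -1, "dx": 26, "dy": 21.8, "dz": 1, "turn": 0.0584},
    {"fingers": -1, "dx": 26, "dy": 21.8, "dz": 1, "turn": 0.0584},
    {"fingers": -1, "dx": 26, "dy": 21.8, "dz": 1, "turn": 0.0584},
    {"fingers": -1, "dx": 26, "dy": 21.8, "dz": 1, "turn": 0.0584},
    {"fingers": -1, "dx": 26, "dy": 21.8, "dz": 1, "turn": 0.0584},
    {"fingers": -1, "dx": 26, "dy": 21.8, "dz": 1, "turn": 0.0584},
    {"fingers": -1, "dx": 26, "dy": 21.8, "dz": 1, "turn": 0.0584},
    {"fingers": -1, "dx": 26, "dy": 21.8, "dz": 1, "turn": 0.0584},
    {"fingers": -1, "dx": 26, "dy": 21.8, "dz": 1, "turn": 0.0584},
    {"fingers": -1, "dx": 26, "dy": 21.8, "dz": 1, "turn": 0.0584},
    {"fingers": -1, "dx": 26, "dy": 21.8, "dz": 1, "turn": 0.0584},
    {"fingers": -1, "dx": 26, "dy": 21.8, "dz": 1, "turn": 0.0584},
    {"fingers": -1, "dx": 0, "dy": 0, "dz": 0, "turn": 0}
  ],
  "squeeze": 60
}}

```text
clock: 2.62
position: [0.643, -0.1245, 0.2706]
ee_rot: [0.001, 0.996, -0.091, 0.006]
contact_force: [-0.4, -0.5, -0.1]
width: 0.0857
```

Emit:
{"api": "play_rows", "payload": {
  "series": [
    {"fingers": -1, "dx": 3, "dy": 0.5, "dz": -20, "turn": 0},
    {"fingers": -1, "dx": 2.5, "dy": 0.5, "dz": -20, "turn": 0},
    {"fingers": -1, "dx": 0, "dy": 0, "dz": -20, "turn": 0},
    {"fingers": -1, "dx": 0, "dy": 0, "dz": -18, "turn": 0},
    {"fingers": -1, "dx": 0, "dy": 0, "dz": -12, "turn": 0},
    {"fingers": -1, "dx": 0, "dy": 0, "dz": 0, "turn": 0}
  ]
}}

```text
clock: 3.12
position: [0.651, -0.1209, 0.1778]
ee_rot: [0.002, 0.996, -0.089, 0.008]
contact_force: [0.4, -0.5, -0.7]
width: 0.0856
```

```bash
python3 - <<'E'
from h import *
s=get_state();print(s["position"],s["contact_force"])
S=get_image("side");T=get_image("top")
a=cv2.resize(S["pixels"][110:260,210:360],None,fx=2.6,fy=2.6,interpolation=cv2.INTER_CUBIC)
b=cv2.resize(T["pixels"][130:280,240:390],None,fx=2.6,fy=2.6,interpolation=cv2.INTER_CUBIC)
cv2.imwrite("pics/g.png",(np.clip((np.hstack([a,b])/255.)**.6,0,1)*255)[:,:,::-1])
E
```

```text
[ 0.65096639 -0.12093184  0.17778434] [ 0.40952804 -0.52568909 -0.72584041][ WARN:0@7.535] global loadsave.cpp:1063 imwrite_ Unsupported depth image for selected encoder is fallbacked to CV_8U.
```

View pics/g.png

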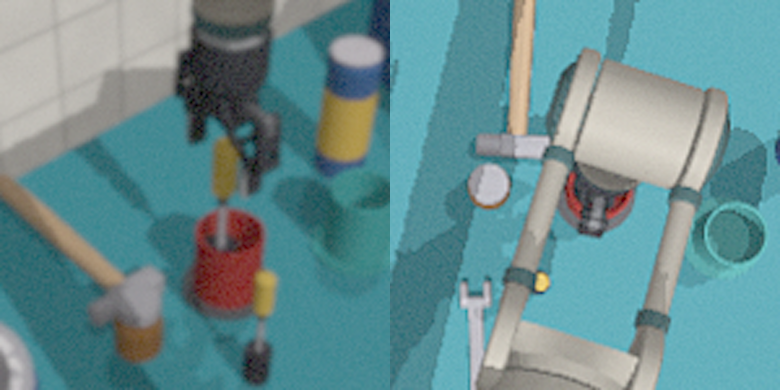

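The handle sits between the open fingers, at (225,165) in the left panel, and the red pot is below it. I'll make a small correction and close.

Emit:
{"api": "play_rows", "payload": {
  "series": [
    {"fingers": -1, "dx": -1, "dy": -2.5, "dz": -4, "turn": 0},
    {"fingers": 0, "dx": 0, "dy": 0, "dz": 0, "turn": 0},
    {"fingers": 0.3, "dx": 0, "dy": 0, "dz": 0, "turn": 0},
    {"fingers": 0.6, "dx": 0, "dy": 0, "dz": 0, "turn": 0},
    {"fingers": 1, "dx": 0, "dy": 0, "dz": 0, "turn": 0},
    {"fingers": 1, "dx": 0, "dy": 0, "dz": 0, "turn": 0},
    {"fingers": 1, "dx": 0, "dy": 0, "dz": 0, "turn": 0},
    {"fingers": 1, "dx": 0, "dy": 0, "dz": 0, "turn": 0},
    {"fingers": 1, "dx": 0, "dy": 0, "dz": 0, "turn": 0},
    {"fingers": 1, "dx": 0, "dy": 0, "dz": 0, "turn": 0}
  ]
}}

```text
clock: 4.05
position: [0.652, -0.1254, 0.1822]
ee_rot: [0.003, 0.996, -0.09, 0.013]
contact_force: [-0.2, 0.1, 0.2]
width: 0.025
```

Emit:
{"api": "play_rows", "payload": {
  "series": [
    {"fingers": 1, "dx": -2, "dy": -1, "dz": 8, "turn": 0},
    {"fingers": 1, "dx": -2, "dy": -1, "dz": 12, "turn": 0},
    {"fingers": 1, "dx": -2, "dy": -1, "dz": 20, "turn": 0},
    {"fingers": 1, "dx": 0, "dy": 0, "dz": 25, "turn": 0},
    {"fingers": 1, "dx": 0, "dy": 0, "dz": 25, "turn": 0},
    {"fingers": 1, "dx": 0, "dy": 0, "dz": 25, "turn": 0},
    {"fingers": 1, "dx": 0, "dy": 0, "dz": 25, "turn": 0},
    {"fingers": 1, "dx": 0, "dy": 0, "dz": 25, "turn": 0},
    {"fingers": 1, "dx": 0, "dy": 0, "dz": 25, "turn": 0},
    {"fingers": 1, "dx": 0, "dy": 0, "dz": 0, "turn": 0},
    {"fingers": 1, "dx": 0, "dy": 0, "dz": 0, "turn": 0}
  ],
  "squeeze": 80
}}

```text
clock: 4.97
position: [0.642, -0.1285, 0.3836]
ee_rot: [0.003, 0.996, -0.09, 0.013]
contact_force: [0.6, -0.3, -4.4]
width: 0.0245
```

```bash
python3 - <<'E'
from h import *
s=get_state();print(s["position"],s["ee_rot"],s["contact_force"],s["moment"])
S=get_image("side");T=get_image("top")
p=s["position"]
print(proj(S,[p,p-[0,0,.168],p-[0,0,.108]]).round(1))
for l in("brush_head","brush"):
  for n,im in(("S",S),("T",T)): print(n,l,[(round(m["p"],2),np.round(m["xy"]),int(m["region"].sum())) for m in masks_of(im,l)])
a=S["pixels"][60:260,200:400]
cv2.imwrite("pics/l.png",(cv2.resize(np.clip((a/255.)**.6,0,1)*255,None,fx=3,fy=3,interpolation=cv2.INTER_CUBIC)).astype(np.uint8)[:,:,::-1])
E
```

```text
[ 0.64197549 -0.1285458   0.38359574] [ 0.00337502  0.99587277 -0.08978     0.01286789] [ 0.55807679 -0.28901723 -4.4066411 ] [0.01855711 0.03064103 0.02321858]
[[304.2 100.5]
 [300.2 160.8]
 [301.5 140.9]]
S brush_head [(0.83, array([296., 154.]), 419), (0.64, array([307., 250.]), 172)]
T brush_head [(0.56, array([322., 199.]), 73)]
S brush [(0.82, array([310., 242.]), 334), (0.59, array([301., 145.]), 662), (0.56, array([241., 203.]), 667), (0.2, array([299., 157.]), 414)]
T brush [(0.62, array([144., 201.]), 732), (0.41, array([321., 199.]), 71)]
```

View pics/l.png

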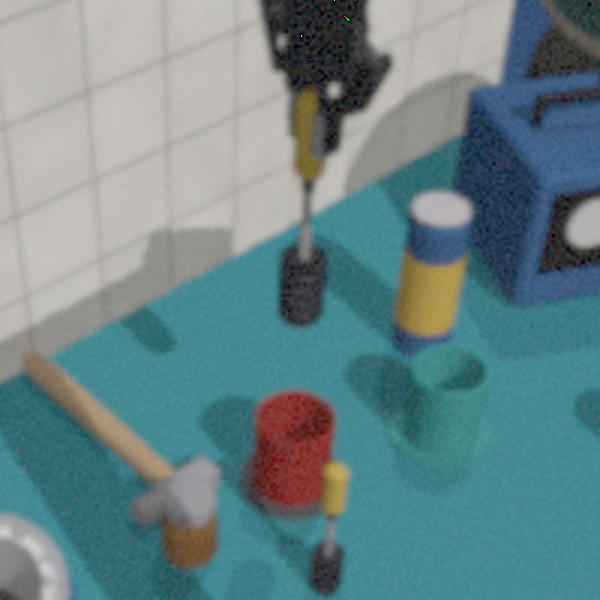

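The brush is held straight, and its tip is about 177 mm below the TCP (side crop, 302,315). Next, over to the barrel mouth.

Emit:
{"api": "play_rows", "payload": {
  "series": [
    {"fingers": 1, "dx": -3.3, "dy": 12, "dz": 0, "turn": 0},
    {"fingers": 1, "dx": -3.3, "dy": 20, "dz": 0, "turn": 0},
    {"fingers": 1, "dx": -3.3, "dy": 25, "dz": 0, "turn": 0},
    {"fingers": 1, "dx": -3.3, "dy": 25, "dz": 0, "turn": 0},
    {"fingers": 1, "dx": -3.3, "dy": 25, "dz": 0, "turn": 0},
    {"fingers": 1, "dx": -3.3, "dy": 25, "dz": 0, "turn": 0},
    {"fingers": 1, "dx": -3.3, "dy": 25, "dz": 0, "turn": 0},
    {"fingers": 1, "dx": -3.3, "dy": 25, "dz": 0, "turn": 0},
    {"fingers": 1, "dx": -3.3, "dy": 25, "dz": 0, "turn": 0},
    {"fingers": 1, "dx": -3.3, "dy": 25, "dz": 0, "turn": 0},
    {"fingers": 1, "dx": -3.3, "dy": 25, "dz": 0, "turn": 0},
    {"fingers": 1, "dx": -3.3, "dy": 25, "dz": 0, "turn": 0},
    {"fingers": 1, "dx": -3, "dy": 25, "dz": 0, "turn": 0},
    {"fingers": 1, "dx": -3, "dy": 18, "dz": 0, "turn": 0},
    {"fingers": 1, "dx": -2, "dy": 8, "dz": 0, "turn": 0},
    {"fingers": 1, "dx": 0, "dy": 0, "dz": 0, "turn": 0},
    {"fingers": 1, "dx": 0, "dy": 0, "dz": 0, "turn": 0}
  ]
}}

```text
clock: 6.68
position: [0.5766, 0.2312, 0.3629]
ee_rot: [0.0, 0.996, -0.088, -0.008]
contact_force: [-0.2, -0.8, -2.5]
width: 0.0243
```

Emit:
{"api": "play_rows", "payload": {
  "series": [
    {"fingers": 1, "dx": 6, "dy": -5.5, "dz": 4, "turn": 0},
    {"fingers": 1, "dx": 6, "dy": -5, "dz": 2, "turn": 0},
    {"fingers": 1, "dx": 5, "dy": -4, "dz": 0, "turn": 0},
    {"fingers": 1, "dx": 0, "dy": 0, "dz": 0, "turn": 0},
    {"fingers": 1, "dx": 0, "dy": 0, "dz": 0, "turn": 0}
  ]
}}

```text
clock: 7.1
position: [0.5967, 0.2099, 0.3694]
ee_rot: [0.002, 0.996, -0.091, -0.007]
contact_force: [0.3, -0.1, -2.9]
width: 0.0241
```

```bash
python3 - <<'E'
from h import *
s=get_state();print(s["position"],s["ee_rot"],s["contact_force"],s["moment"])
S=get_image("side");T=get_image("top")
p=s["position"]
print((proj(S,[p-[0,0,.177],p-[0,0,.117]])-[120,120])*3.7)
a=cv2.resize(S["pixels"][120:300,120:300],None,fx=3.7,fy=3.7,interpolation=cv2.INTER_CUBIC)[:600]
cv2.imwrite("pics/m.png",(np.clip((a/255.)**.6,0,1)*255).astype(np.uint8)[:,:,::-1])
E
```

```text
[0.59670887 0.20988224 0.36938558] [ 0.00213971  0.99581421 -0.09108996 -0.00721856] [ 0.33304404 -0.11903499 -2.87444975] [-0.00325133  0.03415442  0.00348454]
[[298.23938496 469.58291881]
 [284.75327286 397.5087487 ]]
```

View pics/m.png

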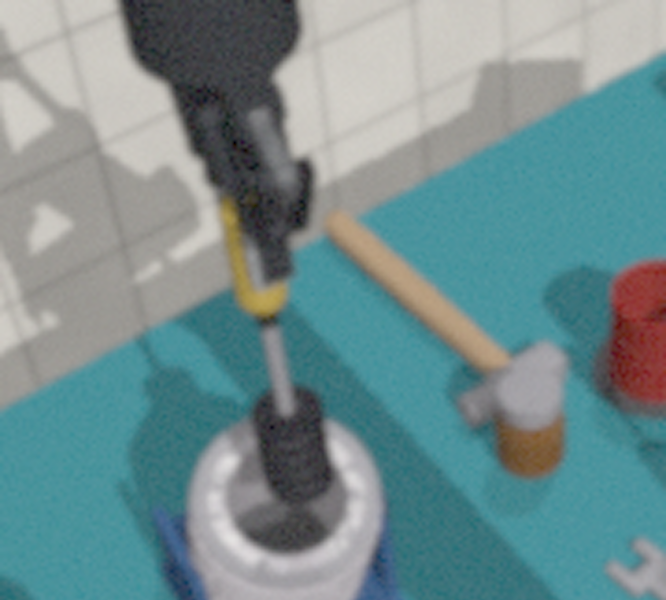

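```bash
cat > b.py <<'E'
from h import *
import sys
np.set_printoptions(precision=1,suppress=True)
az=np.radians(170);L=np.array([np.cos(az),np.sin(az),0])
bz=np.sin(.4)*L+np.array([0,0,np.cos(.4)]);bx=-np.cos(.4)*L+np.array([0,0,np.sin(.4)]);by=np.cross(bz,bx)
B=np.array([bx,by,bz]);m=np.array([.613,.2125,.16])
s=get_state();v=B@(s["position"]-[0,0,.181]-m)*1000
print("clock",s["clock"],"unbent tip",v,"F bar",B@s["contact_force"],"q",s["ee_rot"].round(3).tolist())
if len(sys.argv)>3:
    g=np.array(sys.argv[1:4],float);print("world delta mm",B.T@(g-v))
E
python3 b.py -10 0 -30
```

```text
clock 7.2 unbent tip [-3.7 -5.1 32.2] F bar [-1.2  0.6 -3.3] q [0.002, 0.996, -0.091, -0.007]
world delta mm [ 19.    1.9 -59.8]
```

Emit:
{"api": "play_rows", "payload": {
  "series": [
    {"fingers": 1, "dx": 2.4, "dy": 0.6, "dz": -5, "turn": 0},
    {"fingers": 1, "dx": 2.4, "dy": 0.5, "dz": -8, "turn": 0},
    {"fingers": 1, "dx": 2.4, "dy": 0.5, "dz": -8, "turn": 0},
    {"fingers": 1, "dx": 2.4, "dy": 0.5, "dz": -8, "turn": 0},
    {"fingers": 1, "dx": 2.4, "dy": 0.2, "dz": -8, "turn": 0},
    {"fingers": 1, "dx": 2.4, "dy": 0.2, "dz": -8, "turn": 0},
    {"fingers": 1, "dx": 2, "dy": 0, "dz": -6, "turn": 0},
    {"fingers": 1, "dx": 0, "dy": 0, "dz": 0, "turn": 0},
    {"fingers": 1, "dx": 0, "dy": 0, "dz": 0, "turn": 0}
  ],
  "squeeze": 100
}}

```text
clock: 7.95
position: [0.613, 0.2134, 0.31]
ee_rot: [0.003, 0.996, -0.09, -0.01]
contact_force: [-0.0, -0.4, -2.7]
width: 0.0242
```

```bash
python3 b.py -36 0 -32
```

```text
clock 7.95 unbent tip [-12.2   0.8 -28.5] F bar [-1.  -0.4 -2.5] q [0.003, 0.996, -0.09, -0.01]
world delta mm [-20.4   2.7 -12.5]
```

Emit:
{"api": "play_rows", "payload": {
  "series": [
    {"fingers": 1, "dx": -3.5, "dy": 0.5, "dz": -2, "turn": 0},
    {"fingers": 1, "dx": -3.5, "dy": 0.5, "dz": -2, "turn": 0},
    {"fingers": 1, "dx": -3.5, "dy": 0.5, "dz": -2, "turn": 0},
    {"fingers": 1, "dx": -3.5, "dy": 0.5, "dz": -2, "turn": 0},
    {"fingers": 1, "dx": -3.5, "dy": 0.5, "dz": -2, "turn": 0},
    {"fingers": 1, "dx": -2.5, "dy": 0.2, "dz": -1.5, "turn": 0},
    {"fingers": 1, "dx": 0, "dy": 0, "dz": 0, "turn": 0}
  ]
}}

```text
clock: 8.53
position: [0.5983, 0.2158, 0.3047]
ee_rot: [0.001, 0.996, -0.091, 0.003]
contact_force: [3.4, 0.1, -0.7]
width: 0.0244
```

```bash
python3 b.py -38 0 -62
```

```text
clock 8.5333 unbent tip [-28.    0.7 -27.6] F bar [ 2.8  0.7 -2. ] q [0.001, 0.996, -0.091, 0.003]
world delta mm [  4.   -1.5 -35.6]
```

Emit:
{"api": "play_rows", "payload": {
  "series": [
    {"fingers": 1, "dx": -4, "dy": 0.5, "dz": -2, "turn": 0},
    {"fingers": 1, "dx": -4, "dy": 0.5, "dz": -2, "turn": 0},
    {"fingers": 1, "dx": 2, "dy": -0.4, "dz": -5, "turn": 0},
    {"fingers": 1, "dx": 2, "dy": -0.4, "dz": -5, "turn": 0},
    {"fingers": 1, "dx": 2, "dy": -0.4, "dz": -5, "turn": 0},
    {"fingers": 1, "dx": 2, "dy": -0.4, "dz": -5, "turn": 0},
    {"fingers": 1, "dx": 2, "dy": -0.4, "dz": -5, "turn": 0},
    {"fingers": 1, "dx": 2, "dy": -0.4, "dz": -5, "turn": 0},
    {"fingers": 1, "dx": 0, "dy": 0, "dz": 0, "turn": 0}
  ]
}}

```text
clock: 9.28
position: [0.6067, 0.2137, 0.2701]
ee_rot: [0.0, 0.996, -0.091, 0.009]
contact_force: [4.8, -0.4, 1.5]
width: 0.0241
```

```bash
python3 b.py -36 0 -78
```

```text
clock 9.2833 unbent tip [-33.5   0.1 -62.8] F bar [ 5.   0.4 -0.5] q [0.0, 0.996, -0.091, 0.009]
world delta mm [  3.5  -0.7 -15. ]
```

Emit:
{"api": "play_rows", "payload": {
  "series": [
    {"fingers": 1, "dx": 0.7, "dy": -0.2, "dz": -3.5, "turn": 0},
    {"fingers": 1, "dx": 0.8, "dy": -0.2, "dz": -3.5, "turn": 0},
    {"fingers": 1, "dx": 0.9, "dy": -0.2, "dz": -3.5, "turn": 0},
    {"fingers": 1, "dx": 0, "dy": 0, "dz": 0, "turn": 0}
  ]
}}

```text
clock: 9.62
position: [0.6106, 0.213, 0.2583]
ee_rot: [0.0, 0.996, -0.091, 0.01]
contact_force: [3.8, -0.9, 1.7]
width: 0.0241
```

```bash
python3 b.py -36 0 -85
```

```text
clock 9.6167 unbent tip [-34.5   0.1 -75.2] F bar [ 4.3 -0.2  0.1] q [0.0, 0.996, -0.091, 0.01]
world delta mm [ 2.3 -0.5 -9.6]
```

Emit:
{"api": "play_rows", "payload": {
  "series": [
    {"fingers": 1, "dx": 0.9, "dy": -0.2, "dz": -3, "turn": 0},
    {"fingers": 1, "dx": 0.9, "dy": -0.2, "dz": -3, "turn": 0},
    {"fingers": 1, "dx": 0, "dy": 0, "dz": 0, "turn": 0}
  ]
}}

```text
clock: 9.87
position: [0.613, 0.2126, 0.2523]
ee_rot: [-0.0, 0.996, -0.091, 0.011]
contact_force: [4.0, -1.4, 1.6]
width: 0.0241
```

```bash
python3 b.py -36 0 -90
```

```text
clock 9.8667 unbent tip [-34.6   0.1 -81.7] F bar [ 4.5 -0.7 -0.1] q [-0.0, 0.996, -0.091, 0.011]
world delta mm [ 1.9 -0.4 -8.2]
```

Emit:
{"api": "play_rows", "payload": {
  "series": [
    {"fingers": 1, "dx": 0.9, "dy": -0.1, "dz": -3, "turn": 0},
    {"fingers": 1, "dx": 0.9, "dy": -0.1, "dz": -3, "turn": 0},
    {"fingers": 1, "dx": 0, "dy": 0, "dz": 0, "turn": 0}
  ]
}}

```text
clock: 10.12
position: [0.6152, 0.2124, 0.2462]
ee_rot: [-0.0, 0.996, -0.091, 0.011]
contact_force: [3.3, -1.9, 1.3]
width: 0.0239
```

```bash
python3 b.py -36 0 -95
```

```text
clock 10.1167 unbent tip [-34.9   0.3 -88.1] F bar [ 3.8 -1.3 -0.2] q [-0.0, 0.996, -0.091, 0.011]
world delta mm [ 1.6 -0.6 -6.7]
```

Emit:
{"api": "play_rows", "payload": {
  "series": [
    {"fingers": 1, "dx": 0.5, "dy": -0.3, "dz": -3, "turn": 0},
    {"fingers": 1, "dx": 0.5, "dy": -0.3, "dz": -3, "turn": 0},
    {"fingers": 1, "dx": 0, "dy": 0, "dz": 0, "turn": 0}
  ]
}}

```text
clock: 10.37
position: [0.6167, 0.2118, 0.24]
ee_rot: [-0.0, 0.996, -0.091, 0.012]
contact_force: [5.0, -1.5, 3.0]
width: 0.0243
```

```bash
python3 b.py -37 0 -100
```

```text
clock 10.3667 unbent tip [-35.8  -0.  -94.5] F bar [ 6.  -0.6  0.8] q [-0.0, 0.996, -0.091, 0.012]
world delta mm [ 1.1 -0.1 -5.5]
```

Emit:
{"api": "play_rows", "payload": {
  "series": [
    {"fingers": 1, "dx": 0.7, "dy": -0.2, "dz": -2.5, "turn": 0},
    {"fingers": 1, "dx": 0.7, "dy": -0.2, "dz": -2.5, "turn": 0},
    {"fingers": 1, "dx": 0, "dy": 0, "dz": 0, "turn": 0}
  ]
}}

```text
clock: 10.62
position: [0.6186, 0.2114, 0.2347]
ee_rot: [-0.001, 0.996, -0.091, 0.013]
contact_force: [3.7, -1.5, 2.2]
width: 0.024
```

```bash
python3 b.py -37 0 -104
```

```text
clock 10.6167 unbent tip [ -36.1   -0.1 -100.1] F bar [ 4.5 -0.8  0.5] q [-0.001, 0.996, -0.091, 0.013]
world delta mm [ 0.7  0.  -3.9]
```

Emit:
{"api": "play_rows", "payload": {
  "series": [
    {"fingers": 1, "dx": 0.8, "dy": -0.1, "dz": -2.5, "turn": 0},
    {"fingers": 1, "dx": 0.8, "dy": -0.1, "dz": -2.5, "turn": 0},
    {"fingers": 1, "dx": 0, "dy": 0, "dz": 0, "turn": 0}
  ]
}}

```text
clock: 10.87
position: [0.6196, 0.2115, 0.2301]
ee_rot: [-0.001, 0.996, -0.091, 0.012]
contact_force: [3.6, -1.6, 6.5]
width: 0.0243
```

```bash
python3 b.py -37 0 -107
```

```text
clock 10.8667 unbent tip [ -37.     0.2 -104.7] F bar [ 6.  -0.9  4.5] q [-0.001, 0.996, -0.091, 0.012]
world delta mm [ 0.9 -0.3 -2.1]
```

Emit:
{"api": "play_rows", "payload": {
  "series": [
    {"fingers": 1, "dx": 0.9, "dy": -0.1, "dz": -2.5, "turn": 0},
    {"fingers": 1, "dx": 0.3, "dy": 0, "dz": -1, "turn": 0},
    {"fingers": 1, "dx": 0, "dy": 0, "dz": 0, "turn": 0},
    {"fingers": 1, "dx": 0, "dy": 0, "dz": 0, "turn": 0}
  ]
}}

```text
clock: 11.2
position: [0.6198, 0.2122, 0.2302]
ee_rot: [-0.002, 0.996, -0.091, 0.012]
contact_force: [2.7, 0.0, 6.1]
width: 0.0241
```

```bash
python3 b.py -37 0 -34
```

```text
clock 11.2 unbent tip [ -36.9    0.9 -104.6] F bar [4.8 0.5 4.6] q [-0.002, 0.996, -0.091, 0.012]
world delta mm [-27.3   3.9  65. ]
```

Emit:
{"api": "play_rows", "payload": {
  "series": [
    {"fingers": 1, "dx": -2.5, "dy": 0.4, "dz": 6, "turn": 0},
    {"fingers": 1, "dx": -2.5, "dy": 0.4, "dz": 6, "turn": 0},
    {"fingers": 1, "dx": -2.5, "dy": 0.4, "dz": 6, "turn": 0},
    {"fingers": 1, "dx": -2.5, "dy": 0.4, "dz": 6, "turn": 0},
    {"fingers": 1, "dx": -2.5, "dy": 0.4, "dz": 6, "turn": 0},
    {"fingers": 1, "dx": -2.5, "dy": 0.4, "dz": 6, "turn": 0},
    {"fingers": 1, "dx": -2.5, "dy": 0.4, "dz": 6, "turn": 0}
  ]
}}

```text
clock: 11.78
position: [0.5997, 0.2141, 0.2671]
ee_rot: [0.0, 0.996, -0.091, 0.008]
contact_force: [5.2, -0.9, -3.4]
width: 0.024
```

```bash
python3 b.py -37 0 -26
```

```text
clock 11.7833 unbent tip [-41.1  -0.7 -62.9] F bar [ 3.6  0.1 -5.2] q [0.0, 0.996, -0.091, 0.008]
world delta mm [-10.3   2.5  35.6]
```

Emit:
{"api": "play_rows", "payload": {
  "series": [
    {"fingers": 1, "dx": -1.8, "dy": 0.5, "dz": 6, "turn": 0},
    {"fingers": 1, "dx": -1.8, "dy": 0.5, "dz": 6, "turn": 0},
    {"fingers": 1, "dx": -1.8, "dy": 0.5, "dz": 6, "turn": 0},
    {"fingers": 1, "dx": -1.8, "dy": 0.4, "dz": 6, "turn": 0},
    {"fingers": 1, "dx": -1.8, "dy": 0.4, "dz": 6, "turn": 0},
    {"fingers": 1, "dx": -1, "dy": 0, "dz": 2.5, "turn": 0},
    {"fingers": 1, "dx": 0, "dy": 0, "dz": 0, "turn": 0},
    {"fingers": 1, "dx": 0, "dy": 0, "dz": 0, "turn": 0}
  ]
}}

```text
clock: 12.45
position: [0.5887, 0.2162, 0.2971]
ee_rot: [0.002, 0.996, -0.091, 0.006]
contact_force: [5.2, -0.4, -3.2]
width: 0.0241
```

```bash
python3 b.py -37 0 -96
```

```text
clock 12.45 unbent tip [-39.7  -0.6 -30.8] F bar [ 3.6  0.5 -5. ] q [0.002, 0.996, -0.091, 0.006]
world delta mm [ 27.6  -4.3 -59. ]
```

Emit:
{"api": "play_rows", "payload": {
  "series": [
    {"fingers": 1, "dx": -1.5, "dy": 0.3, "dz": 4, "turn": 0},
    {"fingers": 1, "dx": -1, "dy": 0.2, "dz": 3, "turn": 0},
    {"fingers": 1, "dx": 0, "dy": 0, "dz": 0, "turn": 0},
    {"fingers": 1, "dx": 0, "dy": 0, "dz": 0, "turn": 0}
  ]
}}

```text
clock: 12.78
position: [0.5863, 0.2164, 0.3017]
ee_rot: [0.003, 0.996, -0.091, 0.006]
contact_force: [4.7, -1.1, -1.8]
width: 0.0241
```

```bash
python3 b.py -37 0 -96; python3 - <<'E'
from h import *
S=get_image("side");T=get_image("top")
f=lambda im,x,y:cv2.resize(im["pixels"][y:y+100,x:x+100],None,fx=4,fy=4,interpolation=cv2.INTER_CUBIC)
a=np.hstack([f(S,150,190),f(T,160,150)])
cv2.imwrite("pics/u.png",(np.clip((a/255.)**.6,0,1)*255).astype(np.uint8)[:,:,::-1])
E
```

```text
clock 12.7833 unbent tip [-40.1  -0.8 -25.6] F bar [ 3.7 -0.3 -3.5] q [0.003, 0.996, -0.091, 0.006]
world delta mm [ 30.   -4.5 -63.6]
```

View pics/u.png

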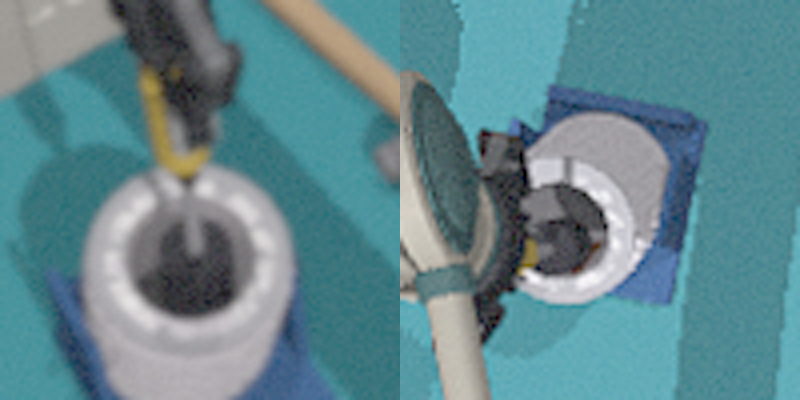

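```bash
cat >> b.py <<'E'
E
python3 - <<'E'
import sys;sys.argv=["b"]
from b import *
S=get_image("side");T=get_image("top")
for z in(-20,-30,-40,-50,-60):
  for phi in(.1,.2):
    th=.4-phi
    tip=np.array([-36+20*np.cos(th),0,z]);top=tip+60*np.array([np.sin(th),0,np.cos(th)]);nk=tip+125*np.array([np.sin(th),0,np.cos(th)])
    P=m+np.array([top,nk])/1000@B
    print(z,phi,"S",((proj(S,P)-[150,190])*4).ravel(),"T",((proj(T,P)-[160,150])*4+[400,0]).ravel(), "nk z",P[1,2])
print(s["position"])
E
```

```text
clock 12.8833 unbent tip [-40.1  -0.8 -25.7] F bar [ 4.6  0.4 -4.1] q [0.003, 0.996, -0.091, 0.006]
-20 0.1 S [190.9 226.8 180.  150.3] T [543.4 239.5 520.6 241.6] nk z 0.2593757514954293
-20 0.2 S [195.6 234.5 190.8 167.8] T [541.9 247.4 517.3 259.9] nk z 0.25770116006888705
-30 0.1 S [190.  233.2 179.1 158. ] T [547.3 234.9 525.  236.8] nk z 0.2501651415554004
-30 0.2 S [194.6 240.9 189.8 175.4] T [545.8 242.8 521.7 255. ] nk z 0.2484905501288582
-40 0.1 S [189.  239.6 178.2 165.5] T [551.2 230.5 529.3 232.1] nk z 0.24095453161537161
-40 0.2 S [193.6 247.2 188.8 182.8] T [549.7 238.3 526.  250.1] nk z 0.23927994018882937
-50 0.1 S [188.1 245.8 177.4 172.9] T [555.  226.1 533.5 227.4] nk z 0.23174392167534275
-50 0.2 S [192.6 253.4 187.8 190.1] T [553.6 233.9 530.2 245.3] nk z 0.2300693302488005
-60 0.1 S [187.2 251.9 176.5 180.2] T [558.8 221.8 537.6 222.8] nk z 0.22253331173531388
-60 0.2 S [191.7 259.4 186.8 197.2] T [557.3 229.5 534.4 240.6] nk z 0.22085872030877166
[0.6 0.2 0.3]
```

Ferrule at side crop (188,178) matches a tip depth of about 30–35 mm, with the head pressed on the lower side. Second stroke down.

Emit:
{"api": "play_rows", "payload": {
  "series": [
    {"fingers": 1, "dx": 2.3, "dy": -0.3, "dz": -5.4, "turn": 0},
    {"fingers": 1, "dx": 2.3, "dy": -0.3, "dz": -5.4, "turn": 0},
    {"fingers": 1, "dx": 2.3, "dy": -0.3, "dz": -5.4, "turn": 0},
    {"fingers": 1, "dx": 2.3, "dy": -0.3, "dz": -5.4, "turn": 0},
    {"fingers": 1, "dx": 2.3, "dy": -0.3, "dz": -5.4, "turn": 0},
    {"fingers": 1, "dx": 2.3, "dy": -0.3, "dz": -5.4, "turn": 0},
    {"fingers": 1, "dx": 2.3, "dy": -0.3, "dz": -5.4, "turn": 0},
    {"fingers": 1, "dx": 2.3, "dy": -0.3, "dz": -5.4, "turn": 0},
    {"fingers": 1, "dx": 2.3, "dy": -0.3, "dz": -5.4, "turn": 0},
    {"fingers": 1, "dx": 2.3, "dy": -0.3, "dz": -5.4, "turn": 0},
    {"fingers": 1, "dx": 2.3, "dy": -0.3, "dz": -5.4, "turn": 0}
  ]
}}

```text
clock: 13.9
position: [0.6147, 0.2133, 0.2399]
ee_rot: [0.002, 0.996, -0.091, 0.008]
contact_force: [4.4, -1.5, 2.3]
width: 0.0241
```

```bash
python3 b.py -37 0 -106
```

```text
clock 13.9 unbent tip [-37.9   1.1 -93.7] F bar [ 5.1 -0.7  0.3] q [0.002, 0.996, -0.091, 0.008]
world delta mm [  5.4  -2.1 -11. ]
```

Now feel for the crown, pushing in a sustained way.

Emit:
{"api": "play_rows", "payload": {
  "series": [
    {"fingers": 1, "dx": 1.3, "dy": -0.4, "dz": -3, "turn": 0},
    {"fingers": 1, "dx": 1.3, "dy": -0.4, "dz": -3, "turn": 0},
    {"fingers": 1, "dx": 1.3, "dy": -0.4, "dz": -3, "turn": 0},
    {"fingers": 1, "dx": 0.9, "dy": -0.2, "dz": -2, "turn": 0},
    {"fingers": 1, "dx": 0.4, "dy": 0, "dz": -1, "turn": 0},
    {"fingers": 1, "dx": 0.4, "dy": 0, "dz": -1, "turn": 0}
  ]
}}

```text
clock: 14.4
position: [0.6185, 0.2132, 0.2284]
ee_rot: [0.0, 0.996, -0.091, 0.006]
contact_force: [1.7, -0.8, 8.9]
width: 0.0241
```

```bash
python3 b.py -38 0 -26
```

```text
clock 14.4 unbent tip [ -38.9    1.6 -105.8] F bar [ 5.2 -0.5  7.5] q [0.0, 0.996, -0.091, 0.006]
world delta mm [-30.    3.7  73.9]
```

Emit:
{"api": "play_rows", "payload": {
  "series": [
    {"fingers": 1, "dx": 0.4, "dy": 0, "dz": -1, "turn": 0},
    {"fingers": 1, "dx": 0.4, "dy": 0, "dz": -1, "turn": 0},
    {"fingers": 1, "dx": -2.3, "dy": 0.3, "dz": 6, "turn": 0},
    {"fingers": 1, "dx": -2.3, "dy": 0.3, "dz": 6, "turn": 0},
    {"fingers": 1, "dx": -2.3, "dy": 0.3, "dz": 6, "turn": 0},
    {"fingers": 1, "dx": -2.3, "dy": 0.3, "dz": 6, "turn": 0},
    {"fingers": 1, "dx": -2.3, "dy": 0.3, "dz": 6, "turn": 0},
    {"fingers": 1, "dx": -2.3, "dy": 0.3, "dz": 6, "turn": 0},
    {"fingers": 1, "dx": -2.3, "dy": 0.3, "dz": 6, "turn": 0},
    {"fingers": 1, "dx": -2.3, "dy": 0.3, "dz": 6, "turn": 0},
    {"fingers": 1, "dx": -2.3, "dy": 0.3, "dz": 6, "turn": 0}
  ]
}}

```text
clock: 15.32
position: [0.5966, 0.2146, 0.2767]
ee_rot: [0.003, 0.996, -0.091, 0.003]
contact_force: [5.8, -0.6, -3.1]
width: 0.0242
```

```bash
python3 b.py -38 0 -24
```

```text
clock 15.3167 unbent tip [-40.2  -0.8 -52.8] F bar [ 4.1  0.4 -5.1] q [0.003, 0.996, -0.091, 0.003]
world delta mm [-8.9  2.4 27.4]
```

Emit:
{"api": "play_rows", "payload": {
  "series": [
    {"fingers": 1, "dx": -2, "dy": 0.5, "dz": 6, "turn": 0},
    {"fingers": 1, "dx": -2, "dy": 0.5, "dz": 6, "turn": 0},
    {"fingers": 1, "dx": -2, "dy": 0.5, "dz": 6, "turn": 0},
    {"fingers": 1, "dx": -2, "dy": 0.4, "dz": 6, "turn": 0},
    {"fingers": 1, "dx": -1, "dy": 0.2, "dz": 3, "turn": 0},
    {"fingers": 1, "dx": 0, "dy": 0, "dz": 0, "turn": 0},
    {"fingers": 1, "dx": 0, "dy": 0, "dz": 0, "turn": 0},
    {"fingers": 1, "dx": 0, "dy": 0, "dz": 0, "turn": 0}
  ]
}}

```text
clock: 15.98
position: [0.5888, 0.2155, 0.2976]
ee_rot: [0.006, 0.996, -0.091, 0.002]
contact_force: [4.9, -0.8, -0.0]
width: 0.0241
```

```bash
python3 b.py -38 0 -94
```

```text
clock 15.9833 unbent tip [-39.3  -1.2 -30.5] F bar [ 4.6  0.1 -2. ] q [0.006, 0.996, -0.091, 0.002]
world delta mm [ 25.8  -3.3 -58. ]
```

Emit:
{"api": "play_rows", "payload": {
  "series": [
    {"fingers": 1, "dx": -1.5, "dy": 0.4, "dz": 4, "turn": 0},
    {"fingers": 1, "dx": -1, "dy": 0.3, "dz": 3, "turn": 0},
    {"fingers": 1, "dx": 0, "dy": 0, "dz": 0, "turn": 0},
    {"fingers": 1, "dx": 0, "dy": 0, "dz": 0, "turn": 0},
    {"fingers": 1, "dx": 0, "dy": 0, "dz": 0, "turn": 0}
  ]
}}

```text
clock: 16.4
position: [0.5876, 0.2157, 0.3002]
ee_rot: [0.007, 0.996, -0.091, 0.002]
contact_force: [5.2, -0.4, -0.1]
width: 0.0241
```

```bash
python3 b.py -38 0 -94
```

```text
clock 16.4 unbent tip [-39.4  -1.3 -27.6] F bar [ 4.8  0.5 -2.1] q [0.007, 0.996, -0.091, 0.002]
world delta mm [ 27.   -3.5 -60.6]
```

Emit:
{"api": "play_rows", "payload": {
  "series": [
    {"fingers": 1, "dx": 2.3, "dy": -0.3, "dz": -5.4, "turn": 0},
    {"fingers": 1, "dx": 2.3, "dy": -0.3, "dz": -5.4, "turn": 0},
    {"fingers": 1, "dx": 2.3, "dy": -0.3, "dz": -5.4, "turn": 0},
    {"fingers": 1, "dx": 2.3, "dy": -0.3, "dz": -5.4, "turn": 0},
    {"fingers": 1, "dx": 2.3, "dy": -0.3, "dz": -5.4, "turn": 0},
    {"fingers": 1, "dx": 2.3, "dy": -0.3, "dz": -5.4, "turn": 0},
    {"fingers": 1, "dx": 2.3, "dy": -0.3, "dz": -5.4, "turn": 0},
    {"fingers": 1, "dx": 2.3, "dy": -0.3, "dz": -5.4, "turn": 0},
    {"fingers": 1, "dx": 2.3, "dy": -0.3, "dz": -5.4, "turn": 0},
    {"fingers": 1, "dx": 2.3, "dy": -0.3, "dz": -5.4, "turn": 0},
    {"fingers": 1, "dx": 2.3, "dy": -0.3, "dz": -5.4, "turn": 0}
  ]
}}

```text
clock: 17.32
position: [0.6163, 0.2123, 0.2375]
ee_rot: [0.006, 0.996, -0.091, 0.004]
contact_force: [5.1, -1.0, 2.6]
width: 0.0241
```

```bash
python3 b.py -37 0 -107
```

```text
clock 17.3167 unbent tip [-37.3   0.4 -96.6] F bar [ 5.8 -0.1  0.4] q [0.006, 0.996, -0.091, 0.004]
world delta mm [ 4.2 -1.1 -9.5]
```

Emit:
{"api": "play_rows", "payload": {
  "series": [
    {"fingers": 1, "dx": 1.1, "dy": -0.3, "dz": -3, "turn": 0},
    {"fingers": 1, "dx": 1.1, "dy": -0.3, "dz": -3, "turn": 0},
    {"fingers": 1, "dx": 1.1, "dy": -0.3, "dz": -3, "turn": 0},
    {"fingers": 1, "dx": 0.5, "dy": -0.1, "dz": -1.5, "turn": 0},
    {"fingers": 1, "dx": 0.4, "dy": 0, "dz": -1, "turn": 0},
    {"fingers": 1, "dx": 0.4, "dy": 0, "dz": -1, "turn": 0}
  ]
}}

```text
clock: 17.82
position: [0.6191, 0.2127, 0.228]
ee_rot: [0.004, 0.996, -0.091, 0.003]
contact_force: [0.9, -0.7, 10.2]
width: 0.0236
```

```bash
python3 b.py -38 0 -24
```

```text
clock 17.8167 unbent tip [ -38.5    1.3 -106.4] F bar [ 4.9 -0.6  9. ] q [0.004, 0.996, -0.091, 0.003]
world delta mm [-31.3   4.2  76.1]
```

Emit:
{"api": "play_rows", "payload": {
  "series": [
    {"fingers": 1, "dx": 0.3, "dy": 0, "dz": -0.8, "turn": 0},
    {"fingers": 1, "dx": 0.3, "dy": 0, "dz": -0.8, "turn": 0},
    {"fingers": 1, "dx": -2.3, "dy": 0.3, "dz": 6, "turn": 0},
    {"fingers": 1, "dx": -2.3, "dy": 0.3, "dz": 6, "turn": 0},
    {"fingers": 1, "dx": -2.3, "dy": 0.3, "dz": 6, "turn": 0},
    {"fingers": 1, "dx": -2.3, "dy": 0.3, "dz": 6, "turn": 0},
    {"fingers": 1, "dx": -2.3, "dy": 0.3, "dz": 6, "turn": 0},
    {"fingers": 1, "dx": -2.3, "dy": 0.3, "dz": 6, "turn": 0},
    {"fingers": 1, "dx": -2.3, "dy": 0.3, "dz": 6, "turn": 0},
    {"fingers": 1, "dx": -2.3, "dy": 0.3, "dz": 6, "turn": 0},
    {"fingers": 1, "dx": -2.3, "dy": 0.3, "dz": 6, "turn": 0}
  ]
}}

```text
clock: 18.73
position: [0.5975, 0.2141, 0.275]
ee_rot: [0.007, 0.996, -0.091, -0.001]
contact_force: [6.2, -1.6, -2.9]
width: 0.0239
```

```bash
python3 b.py -38 0 -22
```

```text
clock 18.7333 unbent tip [-40.   -1.2 -54.7] F bar [ 4.7 -0.5 -5.2] q [0.007, 0.996, -0.091, -0.001]
world delta mm [-10.5   3.   30.9]
```

Emit:
{"api": "play_rows", "payload": {
  "series": [
    {"fingers": 1, "dx": -2, "dy": 0.5, "dz": 6, "turn": 0},
    {"fingers": 1, "dx": -2, "dy": 0.5, "dz": 6, "turn": 0},
    {"fingers": 1, "dx": -2, "dy": 0.5, "dz": 6, "turn": 0},
    {"fingers": 1, "dx": -2, "dy": 0.4, "dz": 6, "turn": 0},
    {"fingers": 1, "dx": -1.8, "dy": 0.3, "dz": 5, "turn": 0},
    {"fingers": 1, "dx": -0.5, "dy": 0.1, "dz": 2, "turn": 0},
    {"fingers": 1, "dx": 0, "dy": 0, "dz": 0, "turn": 0},
    {"fingers": 1, "dx": 0, "dy": 0, "dz": 0, "turn": 0},
    {"fingers": 1, "dx": 0, "dy": 0, "dz": 0, "turn": 0}
  ]
}}

```text
clock: 19.48
position: [0.5895, 0.2151, 0.2969]
ee_rot: [0.01, 0.996, -0.091, -0.001]
contact_force: [5.9, -0.0, 0.5]
width: 0.0238
```

```bash
python3 b.py -10 0 -22
```

```text
clock 19.4833 unbent tip [-38.9  -1.5 -31.4] F bar [ 5.6  1.  -1.8] q [0.01, 0.996, -0.091, -0.001]
world delta mm [22.9 -2.5 19.9]
```

Emit:
{"api": "play_rows", "payload": {
  "series": [
    {"fingers": 1, "dx": -1.5, "dy": 0.4, "dz": 4, "turn": 0},
    {"fingers": 1, "dx": -1.5, "dy": 0.4, "dz": 4, "turn": 0},
    {"fingers": 1, "dx": 0, "dy": 0, "dz": 0.5, "turn": 0},
    {"fingers": 1, "dx": 0, "dy": 0, "dz": 0.5, "turn": 0},
    {"fingers": 1, "dx": 0, "dy": 0, "dz": 0.5, "turn": 0}
  ]
}}

```text
clock: 19.9
position: [0.5881, 0.2154, 0.3009]
ee_rot: [0.011, 0.996, -0.091, -0.002]
contact_force: [5.8, -1.2, -1.2]
width: 0.0239
```

```bash
python3 b.py -8 0 -22; python3 b.py -5 0 50|tail -1
```

```text
clock 19.9 unbent tip [-38.7  -1.5 -27.2] F bar [ 4.9 -0.2 -3.4] q [0.011, 0.996, -0.091, -0.002]
world delta mm [26.1 -3.1 16.7]
world delta mm [ 1.2  1.3 84.2]
```

Emit:
{"api": "play_rows", "payload": {
  "series": [
    {"fingers": 1, "dx": 5.5, "dy": -0.6, "dz": 3.5, "turn": 0},
    {"fingers": 1, "dx": 5.5, "dy": -0.6, "dz": 3.5, "turn": 0},
    {"fingers": 1, "dx": 5.5, "dy": -0.6, "dz": 3.5, "turn": 0},
    {"fingers": 1, "dx": 5, "dy": -0.6, "dz": 3.5, "turn": 0},
    {"fingers": 1, "dx": 1, "dy": 0, "dz": 6, "turn": 0},
    {"fingers": 1, "dx": -3.5, "dy": 0.5, "dz": 9, "turn": 0},
    {"fingers": 1, "dx": -3.5, "dy": 0.5, "dz": 9, "turn": 0},
    {"fingers": 1, "dx": -3.5, "dy": 0.5, "dz": 9, "turn": 0},
    {"fingers": 1, "dx": -3.5, "dy": 0.5, "dz": 9, "turn": 0},
    {"fingers": 1, "dx": -3.5, "dy": 0.5, "dz": 9, "turn": 0},
    {"fingers": 1, "dx": -3.5, "dy": 0.5, "dz": 9, "turn": 0},
    {"fingers": 1, "dx": 0, "dy": 0, "dz": 12, "turn": 0},
    {"fingers": 1, "dx": 0, "dy": 0, "dz": 12, "turn": 0},
    {"fingers": 1, "dx": 0, "dy": 0, "dz": 6, "turn": 0},
    {"fingers": 1, "dx": 0, "dy": 0, "dz": 0, "turn": 0}
  ]
}}

```text
clock: 21.15
position: [0.574, 0.2178, 0.41]
ee_rot: [0.013, 0.996, -0.089, -0.02]
contact_force: [-0.3, -0.2, -2.4]
width: 0.0239
```

```bash
python3 b.py; python3 - <<'E'
from h import *
print(get_state()["moment"])
S=get_image("side");T=get_image("top");p=get_state()["position"]
a=S["pixels"][80:260,110:310]
print((proj(S,[p-[0,0,.181],p-[0,0,.121],p-[0,0,.04]])-[110,80])*3)
cv2.imwrite("pics/o.png",cv2.resize((np.clip((a/255.)**.6,0,1)*255).astype(np.uint8)[:,:,::-1],None,fx=3,fy=3,interpolation=cv2.INTER_CUBIC))
E
```

```text
clock 21.15 unbent tip [-9.4 -1.5 78.8] F bar [-1.2 -0.2 -2.1] q [0.013, 0.996, -0.089, -0.02]
[ 0.0355885  -0.09681515  0.01958273]
[[275.84620542 492.39722029]
 [264.56208552 430.43214025]
 [247.21728197 335.06144108]]
```

View pics/o.png

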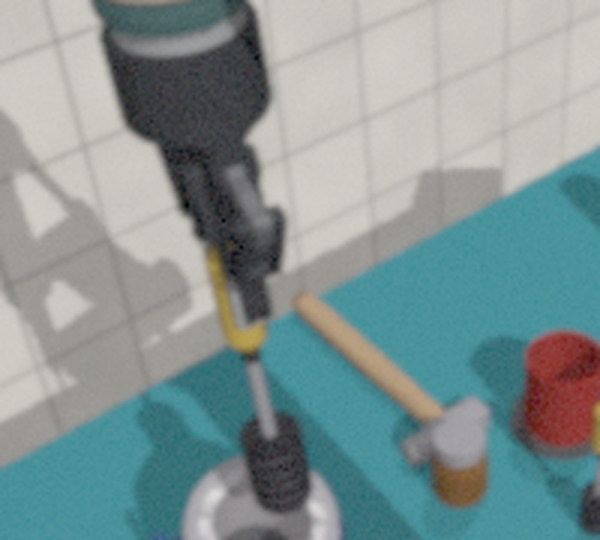

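```bash
cat > p.py <<'E'
from h import *
from scipy.spatial.transform import Rotation as R
np.set_printoptions(precision=4,suppress=True)
s=get_state();tz=R.from_quat(s["ee_rot"],scalar_first=True).as_matrix()[:,2]
tip=s["position"]+.181*tz
print(s["clock"],"tip",tip,"toolz",tz,"delta mm",(np.array([.639,-.131])-tip[:2])*1000,"F",s["contact_force"],"w",s["width"])
E
python3 p.py
```

```text
21.25 tip [0.5658 0.2138 0.2277] toolz [-0.0441 -0.0219 -0.9988] delta mm [  73.1829 -344.7506] F [ 0.1107 -1.3857 -3.4206] w 0.024099937394556566
```

Emit:
{"api": "play_rows", "payload": {
  "series": [
    {"fingers": 1, "dx": 2, "dy": -10, "dz": 1, "turn": 0},
    {"fingers": 1, "dx": 4, "dy": -16, "dz": 1, "turn": 0},
    {"fingers": 1, "dx": 4, "dy": -22, "dz": 1, "turn": 0},
    {"fingers": 1, "dx": 4, "dy": -22, "dz": 1, "turn": 0},
    {"fingers": 1, "dx": 4.5, "dy": -22, "dz": 1, "turn": 0},
    {"fingers": 1, "dx": 4.5, "dy": -22, "dz": 1, "turn": 0},
    {"fingers": 1, "dx": 4.5, "dy": -22, "dz": 1, "turn": 0},
    {"fingers": 1, "dx": 4.5, "dy": -22, "dz": 1, "turn": 0},
    {"fingers": 1, "dx": 4.5, "dy": -22, "dz": 1, "turn": 0},
    {"fingers": 1, "dx": 4.5, "dy": -22, "dz": 1, "turn": 0},
    {"fingers": 1, "dx": 4.5, "dy": -22, "dz": 1, "turn": 0},
    {"fingers": 1, "dx": 4.5, "dy": -22, "dz": 1, "turn": 0},
    {"fingers": 1, "dx": 4.5, "dy": -22, "dz": 0, "turn": 0},
    {"fingers": 1, "dx": 4.5, "dy": -20, "dz": 0, "turn": 0},
    {"fingers": 1, "dx": 4.5, "dy": -14, "dz": 0, "turn": 0},
    {"fingers": 1, "dx": 2, "dy": -6, "dz": 0, "turn": 0},
    {"fingers": 1, "dx": 0, "dy": 0, "dz": 0, "turn": 0},
    {"fingers": 1, "dx": 0, "dy": 0, "dz": 0, "turn": 0}
  ]
}}

```text
clock: 22.75
position: [0.6353, -0.1173, 0.4028]
ee_rot: [0.016, 0.995, -0.091, -0.038]
contact_force: [0.0, 1.2, -1.8]
width: 0.0239
```

```bash
python3 p.py
```

```text
22.75 tip [ 0.621  -0.1219  0.2225] toolz [-0.0791 -0.025  -0.9965] delta mm [18.0306 -9.1366] F [ 0.0415  1.1544 -1.7956] w 0.023927710496234985
```

Emit:
{"api": "play_rows", "payload": {
  "series": [
    {"fingers": 1, "dx": 6, "dy": -3, "dz": -3, "turn": 0},
    {"fingers": 1, "dx": 6, "dy": -3, "dz": -4, "turn": 0},
    {"fingers": 1, "dx": 5, "dy": -2, "dz": -4, "turn": 0},
    {"fingers": 1, "dx": 0, "dy": 0, "dz": -4, "turn": 0},
    {"fingers": 1, "dx": 0, "dy": 0, "dz": 0, "turn": 0}
  ]
}}

```text
clock: 23.17
position: [0.654, -0.1216, 0.3864]
ee_rot: [0.015, 0.995, -0.088, -0.038]
contact_force: [-0.2, -0.9, -3.7]
width: 0.0241
```

```bash
python3 p.py; python3 - <<'E'
from h import *
from scipy.spatial.transform import Rotation as R
S=get_image("side");T=get_image("top");s=get_state();p=s["position"];tz=R.from_quat(s["ee_rot"],scalar_first=True).as_matrix()[:,2]
x,y=230,100
a=cv2.resize((np.clip((S["pixels"][y:y+150,x:x+130]/255.)**.6,0,1)*255).astype(np.uint8),None,fx=4,fy=4,interpolation=cv2.INTER_CUBIC)
q=np.linspace(0,2*np.pi,50)
def dr(P,c): cv2.polylines(a,[np.round((proj(S,P)+.5-[x,y])*4).astype(int)],False,c,1)
for r,z,c in((.033,.085,(255,255,255)),(.037,.085,(255,255,0))): dr(np.c_[.639+r*np.cos(q),-.131+r*np.sin(q),0*q+z],c)
u=np.cross(tz,[0,1,0]);u/=np.linalg.norm(u);v=np.cross(tz,u)
for d in(.181,.121): dr(p+tz*d+.02*(np.outer(np.cos(q),u)+np.outer(np.sin(q),v)),(255,0,255))
cv2.imwrite("pics/pp.png",a[:,:,::-1])
E
```

```text
23.1667 tip [ 0.6397 -0.1258  0.206 ] toolz [-0.079  -0.0231 -0.9966] delta mm [-0.7359 -5.2348] F [-0.224  -0.924  -3.7079] w 0.0240636813676155
```

View pics/pp.png

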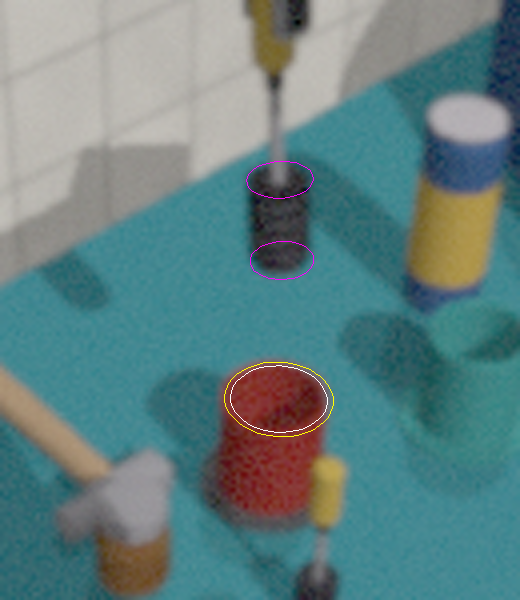

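Emit:
{"api": "play_rows", "payload": {
  "series": [
    {"fingers": 1, "dx": 0, "dy": -2, "dz": -14, "turn": 0},
    {"fingers": 1, "dx": 0, "dy": -2, "dz": -18, "turn": 0},
    {"fingers": 1, "dx": 0, "dy": -1, "dz": -18, "turn": 0},
    {"fingers": 1, "dx": 0, "dy": 0, "dz": -18, "turn": 0},
    {"fingers": 1, "dx": 0, "dy": 0, "dz": -18, "turn": 0},
    {"fingers": 1, "dx": 0, "dy": 0, "dz": -10, "turn": 0},
    {"fingers": 1, "dx": 0, "dy": 0, "dz": 0, "turn": 0}
  ]
}}

```text
clock: 23.85
position: [0.6534, -0.125, 0.2921]
ee_rot: [0.016, 0.996, -0.087, -0.034]
contact_force: [-0.8, 0.2, -2.8]
width: 0.0237
```

```bash
python3 p.py
```

```text
23.85 tip [ 0.6406 -0.1296  0.1116] toolz [-0.0704 -0.0257 -0.9972] delta mm [-1.616  -1.3637] F [-0.7721  0.188  -2.7881] w 0.02374170335459099
```

Emit:
{"api": "play_rows", "payload": {
  "series": [
    {"fingers": 1, "dx": -0.3, "dy": -0.3, "dz": -8, "turn": 0},
    {"fingers": 1, "dx": -0.3, "dy": -0.3, "dz": -10, "turn": 0},
    {"fingers": 1, "dx": -0.3, "dy": -0.3, "dz": -10, "turn": 0},
    {"fingers": 1, "dx": 0, "dy": 0, "dz": -10, "turn": 0},
    {"fingers": 1, "dx": 0, "dy": 0, "dz": -10, "turn": 0},
    {"fingers": 1, "dx": 0, "dy": 0, "dz": -10, "turn": 0},
    {"fingers": 1, "dx": 0, "dy": 0, "dz": -8, "turn": 0},
    {"fingers": 1, "dx": 0, "dy": 0, "dz": -5, "turn": 0},
    {"fingers": 1, "dx": 0, "dy": 0, "dz": 0, "turn": 0}
  ]
}}

```text
clock: 24.6
position: [0.6532, -0.126, 0.2172]
ee_rot: [0.016, 0.996, -0.087, -0.032]
contact_force: [-0.7, -0.1, -3.0]
width: 0.0241
```

```bash
python3 p.py
```

```text
24.6 tip [ 0.6414 -0.1309  0.0366] toolz [-0.0656 -0.0271 -0.9975] delta mm [-2.3649 -0.1293] F [-0.6985 -0.0721 -3.0396] w 0.024129271675058815
```

Emit:
{"api": "play_rows", "payload": {
  "series": [
    {"fingers": 1, "dx": -0.5, "dy": 0, "dz": -6, "turn": 0},
    {"fingers": 1, "dx": -0.5, "dy": 0, "dz": -6, "turn": 0},
    {"fingers": 1, "dx": -0.5, "dy": 0, "dz": -6, "turn": 0},
    {"fingers": 1, "dx": 0, "dy": 0, "dz": -4, "turn": 0},
    {"fingers": 1, "dx": 0, "dy": 0, "dz": 0, "turn": 0}
  ]
}}

```text
clock: 25.02
position: [0.6521, -0.1261, 0.1934]
ee_rot: [0.017, 0.996, -0.087, -0.031]
contact_force: [0.4, 0.6, -3.9]
width: 0.024
```

```bash
python3 p.py
```

```text
25.0167 tip [ 0.6405 -0.1311  0.0129] toolz [-0.0641 -0.0275 -0.9976] delta mm [-1.5231  0.0898] F [ 0.4301  0.6414 -3.9075] w 0.024019218699605153
```

Emit:
{"api": "play_rows", "payload": {
  "series": [
    {"fingers": 1, "dx": 0, "dy": 0, "dz": -3, "turn": 0},
    {"fingers": 1, "dx": 0, "dy": 0, "dz": -3, "turn": 0},
    {"fingers": 1, "dx": 0, "dy": 0, "dz": -3, "turn": 0},
    {"fingers": 1, "dx": 0, "dy": 0, "dz": 0, "turn": 0}
  ]
}}

```text
clock: 25.35
position: [0.6527, -0.1263, 0.1844]
ee_rot: [0.017, 0.996, -0.087, -0.03]
contact_force: [0.3, -0.5, -1.1]
width: 0.024
```

```bash
python3 p.py
```

```text
25.35 tip [ 0.6414 -0.1314  0.0038] toolz [-0.0624 -0.0282 -0.9977] delta mm [-2.3672  0.4241] F [ 0.3478 -0.5188 -1.0523] w 0.024015605902095567
```

Emit:
{"api": "play_rows", "payload": {
  "series": [
    {"fingers": 1, "dx": 0, "dy": 0, "dz": -2, "turn": 0},
    {"fingers": 1, "dx": 0, "dy": 0, "dz": 0, "turn": 0}
  ],
  "squeeze": 20
}}

```text
clock: 25.52
position: [0.6531, -0.1265, 0.1834]
ee_rot: [0.017, 0.996, -0.087, -0.029]
contact_force: [0.4, -0.2, -1.2]
width: 0.0243
```

Emit:
{"api": "play_rows", "payload": {
  "series": [
    {"fingers": 0.35, "dx": 0, "dy": 0, "dz": 0, "turn": 0},
    {"fingers": 0.3, "dx": 0, "dy": 0, "dz": 0, "turn": 0},
    {"fingers": 0.2, "dx": 0, "dy": 0, "dz": 0, "turn": 0},
    {"fingers": 0, "dx": 0, "dy": 0, "dz": 0, "turn": 0},
    {"fingers": -0.5, "dx": 0, "dy": 0, "dz": 0, "turn": 0},
    {"fingers": -1, "dx": 0, "dy": 0, "dz": 0, "turn": 0},
    {"fingers": -1, "dx": 0, "dy": 0, "dz": 0, "turn": 0},
    {"fingers": -1, "dx": 0, "dy": 0, "dz": 0, "turn": 0},
    {"fingers": -1, "dx": 0, "dy": 0, "dz": 0, "turn": 0}
  ]
}}

```text
clock: 26.27
position: [0.6546, -0.127, 0.1862]
ee_rot: [0.018, 0.996, -0.087, -0.026]
contact_force: [-0.3, -0.0, -0.8]
width: 0.0859
```

```bash
python3 p.py; python3 - <<'E'
from h import *
S=get_image("side")
x,y=230,90
a=cv2.resize((np.clip((S["pixels"][y:y+150,x:x+130]/255.)**.6,0,1)*255).astype(np.uint8),None,fx=4,fy=4,interpolation=cv2.INTER_CUBIC)
cv2.imwrite("pics/r.png",a[:,:,::-1])
E
```

```text
26.2667 tip [ 0.6447 -0.1325  0.0056] toolz [-0.0552 -0.0305 -0.998 ] delta mm [-5.6553  1.4862] F [-0.2725 -0.0044 -0.7507] w 0.08587610239093066
```

View pics/r.png

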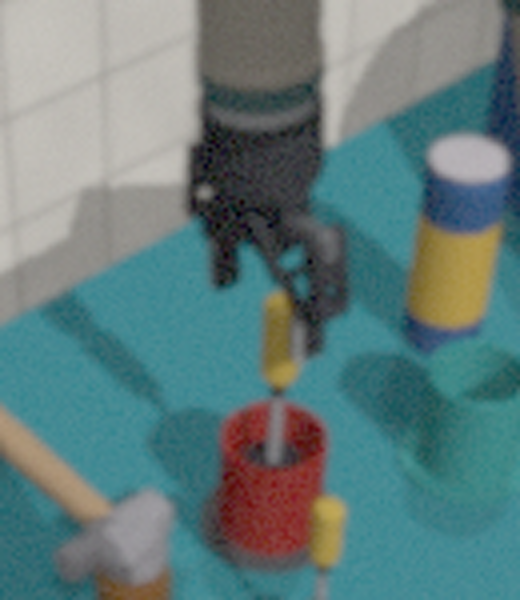

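The brush stands upright in the red pot (handle at 278,340) and the fingers are open around it. Retreat straight up.

Emit:
{"api": "play_rows", "payload": {
  "series": [
    {"fingers": -1, "dx": -1, "dy": 0, "dz": 10, "turn": 0},
    {"fingers": -1, "dx": 0, "dy": 0, "dz": 15, "turn": 0},
    {"fingers": -1, "dx": 0, "dy": 0, "dz": 20, "turn": 0},
    {"fingers": -1, "dx": 0, "dy": 0, "dz": 25, "turn": 0},
    {"fingers": -1, "dx": 0, "dy": 0, "dz": 25, "turn": 0},
    {"fingers": -1, "dx": 0, "dy": 0, "dz": 25, "turn": 0},
    {"fingers": -1, "dx": 0, "dy": 0, "dz": 0, "turn": 0},
    {"fingers": -1, "dx": 0, "dy": 0, "dz": 0, "turn": 0}
  ]
}}

```text
clock: 26.98
position: [0.6512, -0.1264, 0.3143]
ee_rot: [0.017, 0.996, -0.087, -0.027]
contact_force: [0.4, -0.1, -1.4]
width: 0.0853
```

```bash
python3 - <<'E'
from h import *
s=get_state();print(s["clock"],s["position"],s["contact_force"])
S=get_image("side")
x,y=150,110
a=cv2.resize((np.clip((S["pixels"][y:y+200,x:x+220]/255.)**.6,0,1)*255).astype(np.uint8),None,fx=3,fy=3,interpolation=cv2.INTER_CUBIC)
cv2.imwrite("pics/f.png",a[:,:,::-1])
E
```

```text
26.9833 [ 0.6511867  -0.12641782  0.31429006] [ 0.40324775 -0.12974597 -1.40839072]
```

```bash
python3 - <<'E'
from h import *
import pickle
S0,T0=pickle.load(open("a.pkl","rb"));S=get_image("side")
def yel(im,x0,y0,x1,y1):
    h=cv2.cvtColor(im["pixels"],cv2.COLOR_RGB2HSV)[y0:y1,x0:x1]
    k=cv2.inRange(h,(18,120,90),(35,255,255));n,_,st,c=cv2.connectedComponentsWithStats(k)
    return [(st[i].tolist(),(c[i]+[x0,y0]).round(1).tolist()) for i in range(1,n) if st[i][4]>25]
print(yel(S0,280,150,320,235));print(yel(S,280,150,320,235))
for l in("jar","wrench","hammer","spray","oil_bottle","oil_filter"):
    a=masks_of(S,l);print(l,[(round(m["p"],2),np.round(m["xy"]).tolist()) for m in a[:2]])
d=cv2.absdiff(S0["pixels"],S["pixels"]).max(2);print((d[230:320,150:345]>70).sum())
E
```

```text
[([13, 13, 9, 23, 166], [296.5, 173.9]), ([28, 64, 8, 17, 97], [311.5, 222.1])]
[([17, 13, 9, 23, 157], [300.4, 174.0]), ([29, 64, 7, 17, 88], [311.6, 221.9])]
jar [(0.79, [263.0, 234.0]), (0.3, [344.0, 152.0])]
wrench [(0.57, [319.0, 294.0]), (0.55, [296.0, 203.0])]
hammer [(0.9, [240.0, 207.0]), (0.24, [262.0, 234.0])]
spray [(0.73, [344.0, 153.0])]
oil_bottle [(0.57, [124.0, 316.0])]
oil_filter []
0
```

The brush stands upright at the same height as at the start, and the other things have not moved.

```bash
python3 -c "
from rig import sign_off;print(sign_off())"
```

```text
the job is handed in; nothing more can be done
None
```

I took the long brush out of the red pot, scrubbed the lower side of the bore with three full strokes, and stood it back in its pot, handle up. I handed the job in at about 27 s; no verdict was reported.

- **Strokes:** the bristles pressed sideways with about 5–7 N throughout. The brush's end met the piston at the same place each time, about 107 mm below the rim by my estimate. It pushed on the crown with roughly 4, 7 and 9 N. At the top of each stroke its end was about 30–35 mm below the rim; I confirmed that in a picture only for the first stroke.
- **Last checks:** after release the handle showed at its original height, about 4 pixels sideways from where it started inside the pot. The gripper was open and well clear.
- **Other things on the bench:** the area around the barrel and wrench looked unchanged against the first picture, and the jar reading matched its start. The networks reported the hammer, spray can and oil bottle in view, but I had no start readings to compare.

**Checks that failed or disagreed:**
- The picture limit refused my last view, so the final check was by numbers only.
- The network did not find the oil filter in the last picture; the arm never went near it.
- The tool drifted to a tilt of about 0.08 rad during the moves, which I allowed for.

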